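# Set the coffee service on its coasters

## Robot

A 7-joint arm with a two-finger parallel gripper is mounted at the origin on the work surface. World frame = base frame: x ahead of the robot, y to its left, z up, the work surface at z = 0. Lengths are in m, angles in rad, forces in N, time in s.
With the tool pointing down it reaches from about 0.4 to 0.9 m from the base axis. Payload 5.6 kg.
Tool frame: the origin (TCP) lies midway between the tips of the shut fingers; the grasp point (between the pads) lies 19 mm behind it; z points along the fingers, y is the line along which they close (so a half turn about z gives the same grasp; the last joint's range is limited). The gripper opens to 92 mm and grips with 3 to 60 N. Pads are 20 mm wide; open, the fingers measure 128 mm over their backs; the gripper's body (75 mm by 189 mm) begins 69 mm behind the grasp point.
Start: joints at [-1.372, 0.468, -0.012, 1.603, 0.006, 1.071, -0.056], TCP at [0.156, 0.631, 0.215] pointing down, gripper open.
Joint ranges: [-2.53, 2.53], [-0.31, 2.02], [-1.57, 1.55], [0.28, 2.44], [-1.29, 4.43], [0.15, 1.84], [-2.92, 2.92]. Speed limits (rad/s): [2.57, 2.57, 3.14, 3.14, 3.14, 3.14, 3.14].

## Interface

Orientations are given as [roll, pitch, yaw] about the fixed x, y, z axes, in that order (R = Rz(yaw) Ry(pitch) Rx(roll)).
In Python, from plant import bot gives the robot as it stands.
- The arm moves only by the tool drive_tool, never from a script. Its argument "commands" is a list of rows, each a list of 7 numbers: the shift along the tool's x, y, z each as a share of 0.15 m, from -1 to 1, then the turn, a rotation vector about the tool's x, y, z each as a share of 30 degrees, from -1 to 1, then the opening, from -1 (shut) to 1 (fully open). In form: [[x, y, z, wx, wy, wz, grip], ...]. A call has 1 to 10 rows; each row is the pose to reach, as a shift and turn from the pose commanded when the call began, along the tool's axes at that moment; what a row does not reach only later rows make up. A row lasts 1/10 s, in which the tool goes at most 50 mm and 8.59 degrees, less where a joint would pass 70% of its speed; a pose out of reach is approached as far as the arm can. A call with a number of a shift or a turn outside -1 to 1 is refused whole. A call with a gripper value outside its range is refused whole. The fingers move at their own pace and stop on an object; "newtons" is the grip in N (left out, the last holds). Time passes only in rows, so rows that repeat a pose let the fingers close. It gives the time, the measured TCP pose, the force, the opening and the grip force at its end, in the units of the state.
- bot.observe(): the state, without advancing time (a new reading comes with each control period).
- bot.camera(name): name is "scene" or "top"; returns (picture, depth): 400x640x3 uint8, red, green, blue; 400x640 float32, m along the optical axis (not along the pixel's ray), 0 where there is no reading.
- bot.camera_model(name): a dict with "fovy" (degrees; the focal length in pixels is half the picture's height over the tangent of half this angle, whatever the lens; pixels are square), "cx", "cy" (the principal point, pixels), "R" (3x3) and "t" (3): a world point X has camera coordinates R X + t. Camera axes: x right, y down, z forward; pixel columns grow to the right and rows downward; lengths in m; the calibration is good to about 2 mm. A picture is of the moment at which its call begins. camera_model takes no time and is no camera call.
- bot.finish_job(): hands the job in; it is judged then, once.
Trained networks look in the newest picture that a camera, given by its name, has taken for a name from the list of things; names that differ only in an ending like _2 or _b are one class to them, and where a whole thing is asked for, a point or a joint stands for the part that bears it (a point fixed in the world has none). Each returns a list of dicts, best first, with "p" (0 to 1); they miss things now and then, are a little off and sometimes report something else, mostly with a low value. They report only what shows in the picture. A call takes as long as a camera call. They do not tell look-alikes from the thing itself.
- bot.spot_in(camera, label): "location" ([x, y, z] in m, in world coordinates, good to about 4 mm: the middle of the surface that is visible of it).
- bot.outline_of(camera, label): "mask" (400x640 bool, what is visible of it).
- bot.landmark_of(camera, label): "location" ([x, y, z] in m, in world coordinates, good to about 4 mm: a listed point, or the origin of a listed thing).
The state is a dict: "time": time; "q": joint angles; "dq": joint speeds; "tau": joint torques, N m; "eef_pos": TCP position; "orientation": TCP orientation; "force": force on the tool from outside, world axes, zero at the start; "torque": the same for the moment, N m; "opening": finger opening in m; "gripper_force": force on a finger pad.
Only numpy, scipy, OpenCV 4.12 (cv2) and the standard library are available. Lean on these libraries where they do the work, as an engineer would, in place of code of your own. Each camera call takes 0.05 s, during which the arm holds its last target. There are 200 camera calls.

## Task

Stand each of the four red stoneware pieces (mug, espresso cup, square sugar pot, oblong caddy) upright in the middle of the white coaster whose cork inlay has the outline and size of its foot, the square and oblong ones with their sides parallel to the inlay's. Set them down gently, tip none over, and leave the pepper mill and the tea-light glass where they stand.

Things in the scene. Friction and masses are not known exactly. Their poses are not given: they have to be found in the camera images.
- mug: the mug: straight-sided round red stoneware, white inside, diameter 68, height 72, wall 4, with one loop handle that reaches 24 beyond the wall on its +y side. Origin: centre of the underside, z up. Free to grip across its x axis. About 0.25 kg (all sizes in mm).
- espresso: the espresso cup: small straight-sided round red stoneware cup without handle, white inside, diameter 46, height 52, wall 4. Origin: centre of the underside, z up. About 0.12 kg.
- sugar_pot: the sugar pot: open square red stoneware pot, white inside, 54 x 54 (x, y), height 50, wall 5. Origin: centre of the underside, z up. About 0.18 kg.
- caddy: the caddy: open oblong red stoneware box, white inside, 46 (x) by 96 (y), height 50, wall 5. Origin: centre of the underside, z up. About 0.24 kg.
- mug_coaster: large round coaster of white ceramic, diameter 100, 8 thick, fixed to the table, flat top with a flush round cork inlay of diameter 74. Origin: centre of its underside, on the table; its top is 8 above.
- espresso_coaster: small round coaster of white ceramic, diameter 68, 8 thick, fixed, flat top with a flush round cork inlay of diameter 50. Origin: centre of its underside, on the table; its top is 8 above.
- sugar_coaster: square coaster of white ceramic, 80 x 80 (x, y), 8 thick, fixed, flat top with a flush square cork inlay of 58 x 58. Origin: centre of its underside, on the table; its top is 8 above.
- caddy_coaster: oblong coaster of white ceramic, 72 (x) by 122 (y), 8 thick, fixed, flat top with a flush oblong cork inlay of 50 (x) by 100 (y). Origin: centre of its underside, on the table; its top is 8 above.
- mill: dark wooden pepper mill standing among the pieces, to be left alone: diameter 36, height 83, loose. Origin: centre of its underside.
- tealight: amber tea-light glass standing among the pieces, to be left alone: diameter 48, height 35, loose. Origin: centre of its underside.
There are look-alikes about, which are no part of the job. What is shaped like the espresso_coaster but black or yellow is not meant.

How it is judged:
By the outcome, as a careful person would: the job done as asked, in the order asked, and still so for the second after the job is handed in, with the robot touching nothing.
It also fails if it takes over 120 s, if anything falls off the work surface, if the arm or the gripper's body presses on something with over 40 N, if the wrist force passes 120 N, or if a joint passes its speed limit or range.

## Working session

There is one attempt and no reset: what is moved stays moved. The work goes in short steps, Python scripts to look and compute and a tool call to move; the robot and the scene stay as the last step left them, time stands still between calls to the robot, and variables do not carry over. Pictures are saved under pics/ and viewed, at most 14 in all, crops included, and the job is handed in when it is done.

Besides the shell and the picture viewer there is one more tool, called after "Emit:" by a JSON object that holds its "name" and its "arguments". drive_tool: Moves the arm, as the interface text tells. Shift numbers are shares of 0.15 m and turn numbers shares of 30 degrees, none past 1 either way. Its arguments: {"type":"object","properties":{"commands":{"type":"array"},"newtons":{"type":"number"}},"required":["commands"]}

```bash
ls; mkdir -p pics; python3 - <<'E'
from plant import bot
import cv2,numpy as np
for n in("scene","top"):
    p,d=bot.camera(n); cv2.imwrite(f"pics/{n}0.png",p[:,:,::-1]); np.savez(f"{n}0.npz",p=p,d=d)
    m=bot.camera_model(n); print(n,m)
s=bot.observe();print(s['eef_pos'],s['orientation'],s['opening'],s['time'])
for l in "mug espresso sugar_pot caddy mug_coaster espresso_coaster sugar_coaster caddy_coaster mill tealight".split():
    print(l,[(np.round(x['location'],3).tolist(),round(x['p'],2)) for x in bot.landmark_of("top",l)])
E
```

```text
pics
scene {'fovy': 45.924107027017016, 'cx': 310.685775867201, 'cy': 196.18650026021234, 'R': array([[ 0.91210243,  0.40989053, -0.0076751 ],
       [ 0.34619761, -0.78012827, -0.52110182],
       [-0.21958226,  0.47264114, -0.85346001]]), 't': array([-0.52345844, -0.18227275,  1.38497159])}
top {'fovy': 57.92871098643928, 'cx': 318.8618446802683, 'cy': 201.8636461745084, 'R': array([[-0.09724588, -0.99524526,  0.0054872 ],
       [-0.97339963,  0.09395924, -0.20896129],
       [ 0.20745216, -0.02566187, -0.97790852]]), 't': array([0.02085403, 0.56778512, 0.76102017])}
[0.15558828 0.63057962 0.21376328] [-3.14005338e+00  9.91011398e-05  2.89973032e+00] 0.09195546829444211 0.1
mug [([0.617, -0.101, 0.001], 0.77)]
espresso [([0.61, 0.297, -0.002], 0.94)]
sugar_pot [([0.452, 0.105, 0.001], 0.83)]
caddy [([0.453, -0.331, -0.001], 0.79)]
mug_coaster [([0.622, 0.078, -0.002], 0.97), ([0.444, -0.127, -0.003], 0.71)]
espresso_coaster [([0.714, -0.388, 0.002], 0.96), ([0.575, -0.382, -0.003], 0.92), ([0.614, -0.279, -0.001], 0.84)]
sugar_coaster [([0.456, 0.343, -0.0], 0.96), ([0.523, 0.012, 0.002], 0.47)]
caddy_coaster [([0.443, -0.124, -0.002], 0.88), ([0.614, -0.282, -0.003], 0.56)]
mill [([0.523, 0.014, -0.001], 0.69)]
tealight [([0.513, -0.209, 0.003], 0.58)]
```

View pics/top0.png

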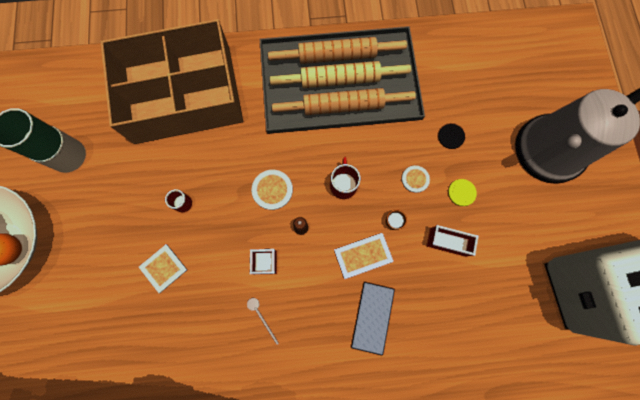

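View pics/scene0.png

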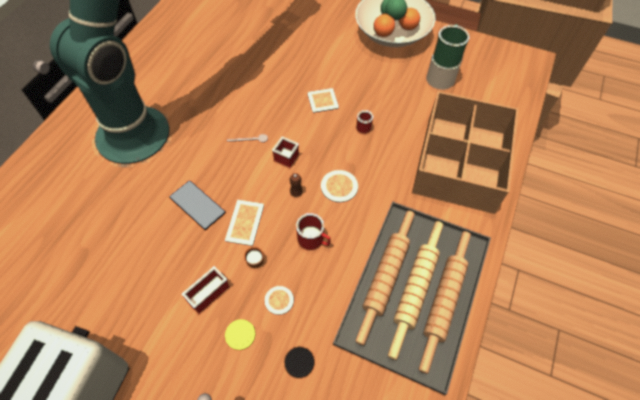

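The top view shows the mug at (345,181) with its handle up at (345,160), i.e. towards +x. The espresso cup is at (179,201), the sugar pot at (262,262) and the caddy at (452,240). The white coasters are at (272,189) large round, (416,179) small round, (162,268) square and (363,256) oblong. The scene view agrees. The yellow and black discs are decoys.

```bash
cat >h.py <<'E'
import numpy as np,cv2
from plant import bot
from scipy.optimize import least_squares
def pts(n,p,d):
    m=bot.camera_model(n); f=200/np.tan(np.radians(m['fovy']/2))
    v,u=np.mgrid[0:400,0:640]
    X=np.stack([(u-m['cx'])/f*d,(v-m['cy'])/f*d,d],-1)
    return (X-m['t'])@m['R']
def circ(P):
    f=lambda c:np.hypot(*(P-c[:2]).T)-c[2]
    return least_squares(f,[*P.mean(0),.03],loss='soft_l1',f_scale=.002).x
def rect(P):
    (c,s,a)=cv2.minAreaRect((P*1000).astype(np.float32)); return np.r_[np.array(c)/1000,s,a]
def wall(W,p,d,c,h,r):   # points on piece near rim
    near=np.hypot(W[...,0]-c[0],W[...,1]-c[1])<r
    return near&(d>0)&(abs(W[...,2]-h)<.006)
def view(n):
    p,d=bot.camera(n); return p,d,pts(n,p,d)
def plan(xy,z,yaw=None):
    """steps in tool axes (m, deg) from the measured pose to world target"""
    s=bot.observe(); o=s['orientation']; y=o[2]
    D=np.array([*xy,z])-s['eef_pos']; c,sn=np.cos(y),np.sin(y)
    t=np.array([c*D[0]+sn*D[1],sn*D[0]-c*D[1],-D[2]])
    w=0 if yaw is None else -((yaw-y+np.pi/2)%np.pi-np.pi/2)
    print('pos',s['eef_pos'].round(4),'rpy',np.round(o,4),'time',s['time'],'open',s['opening'],'shares',(t/.15).round(3),'wz',round(np.degrees(w)/30,3))
E
python3 - <<'E'
from h import *
L=dict(mug=(.617,-.101,.072),espresso=(.61,.297,.052),sugar=(.452,.105,.05),caddy=(.453,-.331,.05))
C=dict(mug=(.622,.078,.065),espresso=(.614,-.281,.045),sugar=(.456,.343,.065),caddy=(.443,-.125,.08))
for n in("top","scene"):
    z=np.load(n+"0.npz");p,d=z['p'],z['d'];W=pts(n,p,d)
    for k,(x,y,h) in L.items():
        P=W[wall(W,p,d,(x,y),h,.075)]
        print(n,k,len(P),P[:,2].mean().round(4),'circ',circ(P[:,:2]).round(4),'rect',rect(P[:,:2]).round(3))
        if k=='mug':
            m=(np.hypot(W[...,0]-x,W[...,1]-y)<.075)&(W[...,2]>.02)&(d>0);Q=W[m][:,:2]-circ(P[:,:2])[:2];Q=Q[np.hypot(*Q.T)>.042];print(' handle',len(Q),Q.mean(0))
    for k,(x,y,r) in C.items():
        m=(np.hypot(W[...,0]-x,W[...,1]-y)<r)&(p.min(-1)>140)
        P=W[m];print(n,k,'coaster',len(P),P[:,2].mean().round(4),'rect',rect(P[:,:2]).round(3), 'circ',circ(cv2.convexHull(P[:,:2].astype(np.float32))[:,0]).round(4))
E
```

```text
top mug 180 0.0721 circ [ 0.6144 -0.0979  0.0316] rect [ 0.615 -0.098 64.091 65.796 84.054]
 handle 20 [ 0.04954939 -0.00382432]
top espresso 129 0.0515 circ [0.6086 0.2943 0.0209] rect [ 0.609  0.294 44.589 43.844 38.678]
top sugar 195 0.0504 circ [0.4487 0.1056 0.0277] rect [ 0.448  0.106 53.43  52.724 84.59 ]
top caddy 319 0.0498 circ [ 0.453  -0.3306  0.04  ] rect [ 0.454 -0.331 96.995 46.178 69.638]
top mug coaster 576 0.0073 rect [6.2200e-01 7.6000e-02 9.5549e+01 9.6760e+01 8.5512e+01] circ [0.6222 0.0761 0.049 ]
top espresso coaster 264 0.007 rect [ 0.614 -0.278 65.962 66.372 40.283] circ [ 0.6149 -0.2788  0.0337]
top sugar coaster 571 0.0075 rect [ 0.458  0.342 80.149 79.407 35.899] circ [0.4569 0.3426 0.0516]
top caddy coaster 737 0.0072 rect [  0.441  -0.128  72.823 123.751  13.625] circ [ 0.4414 -0.1278  0.065 ]
scene mug 175 0.0718 circ [ 0.6166 -0.1003  0.0318] rect [ 0.616 -0.1   65.567 67.921 24.234]
 handle 44 [ 0.05085376 -0.005905  ]
scene espresso 90 0.0511 circ [0.6113 0.2925 0.0209] rect [ 0.611  0.292 42.827 46.664 22.414]
scene sugar 168 0.0494 circ [0.4501 0.1039 0.028 ] rect [ 0.45   0.105 57.58  55.437 85.831]
scene caddy 333 0.0499 circ [ 0.4548 -0.3331  0.0366] rect [ 0.454 -0.332 95.736 49.994 69.28 ]
scene mug coaster 559 0.007 rect [6.23000e-01 8.00000e-02 1.02311e+02 1.07967e+02 3.32830e+01] circ [0.6225 0.0801 0.053 ]
scene espresso coaster 407 0.0072 rect [ 0.614 -0.276 69.431 70.454 27.577] circ [ 0.6141 -0.2758  0.0355]
scene sugar coaster 362 0.0067 rect [ 0.458  0.348 85.414 94.644 35.887] circ [0.4567 0.348  0.053 ]
scene caddy coaster 736 0.0075 rect [ 4.22000e-01 -1.28000e-01  1.15736e+02  1.31528e+02  1.22000e+01] circ [ 0.4345 -0.1254  0.0696]
```

```bash
python3 -c "
from h import *
plan((.6155,-.099),.20,np.radians(174.5))"
```

```text
pos [0.1557 0.6311 0.2146] rpy [3.1415 0.     2.8997] time 0.6 open 0.09172202810068758 shares [-4.142 -3.991  0.097] wz -0.279
```

Emit:
{"name": "drive_tool", "arguments": {"commands": [[-0.83, -0.8, 0, 0, 0, 0, 1], [-0.83, -0.8, 0, 0, 0, 0, 1], [-0.83, -0.8, 0, 0, 0, 0, 1], [-0.83, -0.8, 0, 0, 0, 0, 1]], "newtons": 15}}

```text
time: 1.0
eef_pos: [0.2508, 0.4808, 0.2148]
orientation: [-3.141, 0.001, 2.895]
force: [-1.0, -0.1, 0.2]
opening: 0.092
gripper_force: 0.0
```

Emit:
{"name": "drive_tool", "arguments": {"commands": [[-0.83, -0.8, 0, 0, 0, 0, 1], [-0.83, -0.8, 0, 0, 0, 0, 1], [-0.83, -0.8, 0, 0, 0, 0, 1], [-0.83, -0.8, 0, 0, 0, 0, 1]]}}

```text
time: 1.4
eef_pos: [0.3423, 0.3344, 0.2149]
orientation: [-3.141, 0.001, 2.894]
force: [-0.1, 0.7, -0.0]
opening: 0.0916
gripper_force: 0.0
```

Emit:
{"name": "drive_tool", "arguments": {"commands": [[-0.83, -0.8, 0, 0, 0, 0, 1], [-0.83, -0.8, 0, 0, 0, 0, 1], [-0.83, -0.8, 0, 0, 0, 0, 1], [-0.83, -0.8, 0, 0, 0, 0, 1]]}}

```text
time: 1.8
eef_pos: [0.4342, 0.1879, 0.2151]
orientation: [-3.142, 0.002, 2.894]
force: [-0.1, 0.3, -0.1]
opening: 0.0925
gripper_force: 0.0
```

Emit:
{"name": "drive_tool", "arguments": {"commands": [[-0.83, -0.8, 0, 0, 0, 0, 1], [-0.83, -0.8, 0, 0, 0, 0, 1], [-0.83, -0.8, 0, 0, 0, 0, 1], [-0.83, -0.8, 0, 0, 0, 0, 1]]}}

```text
time: 2.2
eef_pos: [0.5262, 0.0411, 0.2151]
orientation: [-3.141, 0.002, 2.894]
force: [0.3, 0.5, 0.2]
opening: 0.092
gripper_force: 0.0
```

Emit:
{"name": "drive_tool", "arguments": {"commands": [[-0.83, -0.8, 0, 0, 0, -0.28, 1], [-0.83, -0.8, 0, 0, 0, -0.28, 1], [-0.83, -0.8, 0, 0, 0, -0.28, 1], [-0.83, -0.8, 0, 0, 0, -0.28, 1], [-0.83, -0.8, 0, 0, 0, -0.28, 1], [-0.83, -0.8, 0, 0, 0, -0.28, 1]]}}

```text
time: 2.8
eef_pos: [0.6161, -0.1006, 0.2142]
orientation: [3.141, -0.001, 3.045]
force: [-0.4, 0.1, -0.2]
opening: 0.0919
gripper_force: 0.0
```

```bash
python3 -c "
from h import *
plan((.6155,-.099),.03,np.radians(174.5))"
```

```text
pos [ 0.6161 -0.1006  0.2142] rpy [ 3.1412e+00 -8.0000e-04  3.0454e+00] time 2.8 open 0.09190903277078574 shares [0.005 0.01  1.228] wz -0.0
```

Emit:
{"name": "drive_tool", "arguments": {"commands": [[0, 0.01, 0.3, 0, 0, 0, 1], [0, 0.01, 0.6, 0, 0, 0, 1], [0, 0.01, 0.9, 0, 0, 0, 1], [0, 0.01, 1, 0, 0, 0, 1]]}}

```text
time: 3.2
eef_pos: [0.6131, -0.096, 0.0606]
orientation: [3.14, -0.008, 3.049]
force: [-1.0, 0.1, -1.1]
opening: 0.0917
gripper_force: 0.0
```

Emit:
{"name": "drive_tool", "arguments": {"commands": [[0, 0, 0.12, 0, 0, 0, 1], [0, 0, 0.23, 0, 0, 0, 1], [0, 0, 0.23, 0, 0, 0, 1], [0, 0, 0.23, 0, 0, 0, 0.1], [0, 0, 0.23, 0, 0, 0, 0.1], [0, 0, 0.23, 0, 0, 0, 0.1], [0, 0, 0.23, 0, 0, 0, 0.1], [0, 0, 0.23, 0, 0, 0, 0.1]]}}

```text
time: 4.0
eef_pos: [0.6172, -0.0989, 0.0312]
orientation: [3.141, 0.002, 3.046]
force: [-1.5, 0.8, 5.7]
opening: 0.0663
gripper_force: 15.0
```

Emit:
{"name": "drive_tool", "arguments": {"commands": [[0, 0, 0, 0, 0, 0, 0.1], [0, 0, -0.1, 0, 0, 0, 0.1], [0, 0, -0.2, 0, 0, 0, 0.1], [0, 0, -0.4, 0, 0, 0, 0.1], [0, 0, -0.5, 0, 0, 0, 0.1], [0, 0, -0.5, 0, 0, 0, 0.1], [0, 0, -0.5, 0, 0, 0, 0.1]]}}

```text
time: 4.7
eef_pos: [0.6163, -0.0989, 0.1051]
orientation: [3.141, 0.0, 3.046]
force: [0.4, -0.7, -2.0]
opening: 0.0664
gripper_force: 15.0
```

```bash
python3 -c "
from h import *
for n in ('top','scene'):
    p,d,W=view(n); P=W[wall(W,p,d,(.616,-.1),.072+.075,.05)]; print(n,len(P),circ(P[:,:2]).round(4),P[:,2].mean())
    cv2.imwrite('pics/m1%s.png'%n,cv2.resize(p[130:250,250:450] if n=='top' else p[150:290,220:420],None,fx=3,fy=3)[:,:,::-1])
plan((.623,.0755),.104)"
```

```text
h.py:11: RuntimeWarning: Mean of empty slice.
  return least_squares(f,[*P.mean(0),.03],loss='soft_l1',f_scale=.002).x
  ret = um.true_divide(
Traceback (most recent call last):
  File "h.py", line 11, in circ
    return least_squares(f,[*P.mean(0),.03],loss='soft_l1',f_scale=.002).x
           ~~~~~~~~~~~~~^^^^^^^^^^^^^^^^^^^^^^^^^^^^^^^^^^^^^^^^^^^^^^^^
ValueError: Initial guess is outside of provided bounds
```

```bash
python3 -c "
from h import *
plan((.6235,.0755),.06)"
```

```text
pos [ 0.6158 -0.0988  0.1043] rpy [ 3.1414e+00 -1.4000e-03  3.0465e+00] time 4.75 open 0.06648635095534391 shares [0.059 1.161 0.295] wz 0.0
```

Emit:
{"name": "drive_tool", "arguments": {"commands": [[0.01, 0.15, 0, 0, 0, 0, 0.1], [0.02, 0.4, 0, 0, 0, 0, 0.1], [0.04, 0.65, 0, 0, 0, 0, 0.1], [0.06, 0.85, 0, 0, 0, 0, 0.1], [0.06, 0.95, 0, 0, 0, 0, 0.1], [0.06, 1, 0, 0, 0, 0, 0.1]]}}

```text
time: 5.35
eef_pos: [0.6213, 0.0525, 0.104]
orientation: [-3.141, -0.002, 3.048]
force: [-0.5, -0.3, -2.0]
opening: 0.0663
gripper_force: 15.0
```

Emit:
{"name": "drive_tool", "arguments": {"commands": [[0, 0.1, 0, 0, 0, 0, 0.1], [0, 0.16, 0.1, 0, 0, 0, 0.1], [0, 0.16, 0.2, 0, 0, 0, 0.1], [0, 0.16, 0.29, 0, 0, 0, 0.1], [0, 0.16, 0.29, 0, 0, 0, 0.1], [0, 0.16, 0.29, 0, 0, 0, 0.1]]}}

```text
time: 5.95
eef_pos: [0.6237, 0.0738, 0.0608]
orientation: [-3.141, -0.001, 3.045]
force: [0.0, -0.9, -1.3]
opening: 0.0664
gripper_force: 15.0
```

```bash
python3 -c "
from h import *
plan((.6235,.0755),.039)
p,d,W=view('scene');a=cv2.resize(p[110:260,260:420],None,fx=4,fy=4);cv2.imwrite('pics/m1.png',a[:,:,::-1])"
```

```text
pos [0.6237 0.0738 0.0608] rpy [-3.1406e+00 -1.2000e-03  3.0448e+00] time 5.95 open 0.06641363682477765 shares [0.003 0.011 0.145] wz 0.0
```

View pics/m1.png

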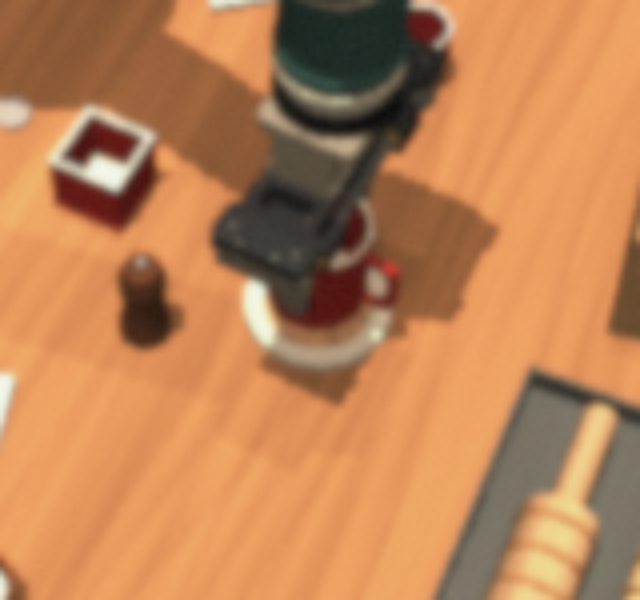

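The mug (crop about (320,280)) is held upright over the large round coaster. Next I lower it, release and lift.

Emit:
{"name": "drive_tool", "arguments": {"commands": [[0, 0.01, 0.04, 0, 0, 0, 0.1], [0, 0.01, 0.08, 0, 0, 0, 0.1], [0, 0.01, 0.11, 0, 0, 0, 0.1], [0, 0.01, 0.13, 0, 0, 0, 0.1], [0, 0.01, 0.14, 0, 0, 0, 0.1], [0, 0.01, 0.145, 0, 0, 0, 0.1], [0, 0.01, 0.145, 0, 0, 0, 0.1], [0, 0.01, 0.145, 0, 0, 0, 0.1]]}}

```text
time: 6.8
eef_pos: [0.6244, 0.0765, 0.04]
orientation: [3.142, 0.0, 3.046]
force: [-0.4, -0.1, -1.3]
opening: 0.0661
gripper_force: 15.0
```

```bash
python3 -c "
from h import *
plan((.6235,.0755),.039)"
```

```text
pos [0.6244 0.0765 0.04  ] rpy [3.1415e+00 4.0000e-04 3.0463e+00] time 6.8 open 0.06610157268270296 shares [ 0.005 -0.007  0.007] wz 0.0
```

Emit:
{"name": "drive_tool", "arguments": {"commands": [[0, 0, 0.005, 0, 0, 0, 0.1], [0, 0, 0.01, 0, 0, 0, 0.1], [0, 0, 0.013, 0, 0, 0, 0.1], [0, 0, 0.013, 0, 0, 0, 0.1], [0, 0, 0.013, 0, 0, 0, 0.3], [0, 0, 0.013, 0, 0, 0, 0.6], [0, 0, 0.013, 0, 0, 0, 1], [0, 0, 0.013, 0, 0, 0, 1], [0, 0, 0.013, 0, 0, 0, 1]]}}

```text
time: 7.7
eef_pos: [0.6243, 0.0765, 0.0378]
orientation: [-3.142, 0.0, 3.046]
force: [0.3, 0.3, 0.3]
opening: 0.0916
gripper_force: 0.0
```

Emit:
{"name": "drive_tool", "arguments": {"commands": [[0, 0, -0.1, 0, 0, 0, 1], [0, 0, -0.3, 0, 0, 0, 1], [0, 0, -0.6, 0, 0, 0, 1], [0, 0.3, -0.7, 0, 0, 0, 1], [0, 0.6, -0.7, 0, 0, 0, 1], [0, 0.9, -0.7, 0, 0, 0, 1], [0, 1, -0.7, 0, 0, 0, 1], [0, 1, -0.7, 0, 0, 0, 1]]}}

```text
time: 8.5
eef_pos: [0.6379, 0.2295, 0.1434]
orientation: [3.14, 0.0, 3.052]
force: [0.2, -0.8, -0.6]
opening: 0.0915
gripper_force: 0.0
```

```bash
python3 - <<'E'
from h import *
plan((.6097,.2935),.10)
for n in ('top','scene'):
    p,d,W=view(n)
    P=W[wall(W,p,d,(.623,.076),.08,.05)]
    if len(P)>20: print(n,'mug',len(P),circ(P[:,:2]).round(4),P[:,2].mean())
    P=W[wall(W,p,d,(.61,.293),.052,.04)]
    if len(P)>20: print(n,'esp',len(P),circ(P[:,:2]).round(4))
    cv2.imwrite('pics/m2%s.png'%n,cv2.resize(p[110:260,180:380] if n=='top' else p[110:260,260:460],None,fx=4,fy=4)[:,:,::-1])
E
```

```text
pos [0.6379 0.2295 0.1434] rpy [3.1402e+00 2.0000e-04 3.0516e+00] time 8.5 open 0.09152208425921675 shares [0.226 0.408 0.289] wz 0.0
top mug 184 [0.6214 0.0758 0.0316] 0.08006741906338179
top esp 124 [0.6088 0.2942 0.0209]
scene mug 164 [0.6238 0.0737 0.0316] 0.07939039352507699
scene esp 24 [0.6122 0.2919 0.0197]
```

View pics/m2top.png

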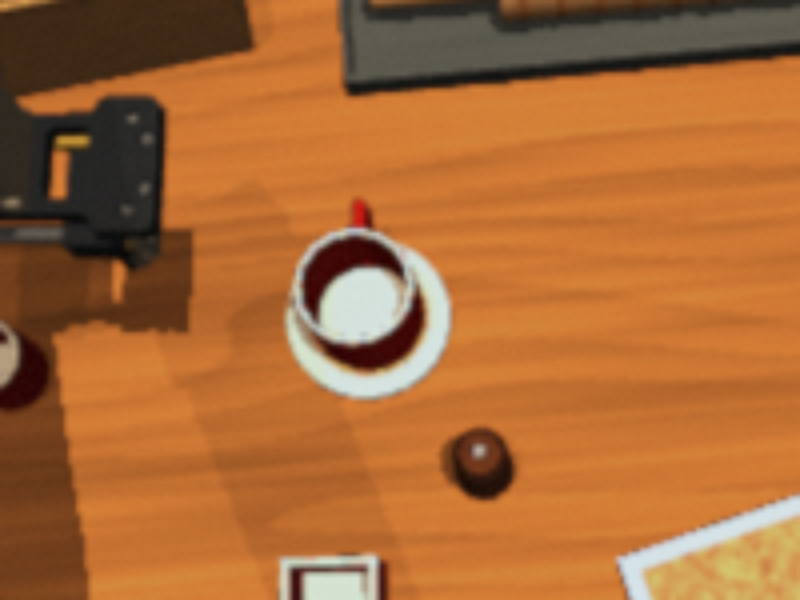

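The mug stands on its coaster, within 1 mm of centre in the top-camera fit. The mill is untouched at crop (480,460). Next is the espresso cup.

Emit:
{"name": "drive_tool", "arguments": {"commands": [[0.22, 0.41, 0, 0, 0, 0, 1], [0.22, 0.41, 0.2, 0, 0, 0, 1], [0.22, 0.41, 0.4, 0, 0, 0, 1], [0.22, 0.41, 0.6, 0, 0, 0, 1], [0.22, 0.41, 0.75, 0, 0, 0, 1], [0.22, 0.41, 0.84, 0, 0, 0, 1], [0.22, 0.41, 0.84, 0, 0, 0, 1], [0.22, 0.41, 0.84, 0, 0, 0, 1]]}}

```text
time: 9.4
eef_pos: [0.6125, 0.289, 0.0178]
orientation: [3.142, 0.001, 3.045]
force: [0.0, 0.3, 0.3]
opening: 0.0921
gripper_force: 0.0
```

Emit:
{"name": "drive_tool", "arguments": {"commands": [[0, 0, 0, 0, 0, 0, 0.2], [0, 0, 0, 0, 0, 0, -0.2], [0, 0, 0, 0, 0, 0, -0.3], [0, 0, 0, 0, 0, 0, -0.3], [0, 0, 0, 0, 0, 0, -0.3], [0, 0, 0, 0, 0, 0, -0.3], [0, 0, 0, 0, 0, 0, -0.3]], "newtons": 12}}

```text
time: 10.1
eef_pos: [0.6117, 0.2907, 0.0172]
orientation: [3.141, 0.001, 3.047]
force: [0.2, 0.9, 1.1]
opening: 0.0447
gripper_force: 12.0
```

Emit:
{"name": "drive_tool", "arguments": {"commands": [[0, 0, -0.1, 0, 0, 0, -0.3], [0, 0, -0.3, 0, 0, 0, -0.3], [0, 0, -0.5, 0, 0, 0, -0.3], [0, 0, -0.7, 0, 0, 0, -0.3], [0, 0, -0.9, 0, 0, 0, -0.3], [0, 0, -1, 0, 0, 0, -0.3], [0, 0, -1, 0, 0, 0, -0.3]]}}

```text
time: 10.8
eef_pos: [0.6128, 0.2905, 0.1698]
orientation: [3.139, 0.004, 3.046]
force: [1.1, -0.4, -1.6]
opening: 0.0448
gripper_force: 12.0
```

```bash
python3 -c "
from h import *
plan((.6168,-.278),.167)"
```

```text
pos [0.6128 0.2905 0.1698] rpy [3.1389 0.0038 3.0461] time 10.8 open 0.04483801051155856 shares [-0.388 -3.77   0.019] wz 0.0
```

Emit:
{"name": "drive_tool", "arguments": {"commands": [[-0.02, -0.15, 0, 0, 0, 0, -0.3], [-0.05, -0.4, 0, 0, 0, 0, -0.3], [-0.07, -0.7, 0, 0, 0, 0, -0.3], [-0.1, -0.95, 0, 0, 0, 0, -0.3]]}}

```text
time: 11.2
eef_pos: [0.6113, 0.1442, 0.1649]
orientation: [-3.139, -0.003, 3.046]
force: [0.1, -0.0, -0.8]
opening: 0.0446
gripper_force: 12.0
```

Emit:
{"name": "drive_tool", "arguments": {"commands": [[-0.03, -0.25, 0, 0, 0, 0, -0.3], [-0.05, -0.5, 0, 0, 0, 0, -0.3], [-0.07, -0.75, 0, 0, 0, 0, -0.3], [-0.1, -0.95, 0, 0, 0, 0, -0.3]]}}

```text
time: 11.6
eef_pos: [0.6126, 0.0008, 0.1651]
orientation: [-3.14, -0.003, 3.044]
force: [0.5, 0.2, -1.2]
opening: 0.0445
gripper_force: 12.0
```

Emit:
{"name": "drive_tool", "arguments": {"commands": [[-0.03, -0.25, 0, 0, 0, 0, -0.3], [-0.05, -0.5, 0, 0, 0, 0, -0.3], [-0.07, -0.75, 0, 0, 0, 0, -0.3], [-0.1, -0.94, 0, 0, 0, 0, -0.3]]}}

```text
time: 12.0
eef_pos: [0.6139, -0.141, 0.165]
orientation: [-3.141, -0.003, 3.044]
force: [0.8, -0.2, -1.6]
opening: 0.045
gripper_force: 12.0
```

Emit:
{"name": "drive_tool", "arguments": {"commands": [[-0.03, -0.25, 0, 0, 0, 0, -0.3], [-0.05, -0.5, 0, 0, 0, 0, -0.3], [-0.07, -0.75, 0, 0, 0, 0, -0.3], [-0.09, -0.93, 0, 0, 0, 0, -0.3], [-0.09, -0.93, 0, 0, 0, 0, -0.3], [-0.09, -0.93, 0, 0, 0, 0, -0.3]]}}

```text
time: 12.6
eef_pos: [0.6147, -0.2784, 0.165]
orientation: [3.141, -0.003, 3.045]
force: [-0.5, 0.6, -1.5]
opening: 0.0446
gripper_force: 12.0
```

```bash
python3 -c "
from h import *
plan((.6174,-.278),.03)"
```

```text
pos [ 0.6147 -0.2784  0.165 ] rpy [ 3.1407e+00 -3.0000e-03  3.0448e+00] time 12.6 open 0.04458989006753438 shares [-0.017  0.004  0.9  ] wz 0.0
```

Emit:
{"name": "drive_tool", "arguments": {"commands": [[-0.015, 0, 0.2, 0, 0, 0, -0.3], [-0.015, 0, 0.4, 0, 0, 0, -0.3], [-0.015, 0, 0.6, 0, 0, 0, -0.3], [-0.015, 0, 0.75, 0, 0, 0, -0.3], [-0.015, 0, 0.85, 0, 0, 0, -0.3], [-0.015, 0, 0.9, 0, 0, 0, -0.3], [-0.015, 0, 0.9, 0, 0, 0, -0.3], [-0.015, 0, 0.9, 0, 0, 0, -0.3]]}}

```text
time: 13.4
eef_pos: [0.6189, -0.2785, 0.0328]
orientation: [-3.141, 0.001, 3.047]
force: [0.0, 0.1, -0.7]
opening: 0.0452
gripper_force: 12.0
```

```bash
python3 -c "
from h import *
plan((.6174,-.278),.025)"
```

```text
pos [ 0.6189 -0.2785  0.0328] rpy [-3.1413e+00  1.4000e-03  3.0467e+00] time 13.4 open 0.04520496657418337 shares [0.011 0.002 0.052] wz 0.0
```

Emit:
{"name": "drive_tool", "arguments": {"commands": [[0.01, 0, 0.02, 0, 0, 0, -0.3], [0.01, 0, 0.035, 0, 0, 0, -0.3], [0.01, 0, 0.045, 0, 0, 0, -0.3], [0.01, 0, 0.052, 0, 0, 0, -0.3], [0.01, 0, 0.056, 0, 0, 0, -0.3], [0.01, 0, 0.056, 0, 0, 0, -0.3], [0.01, 0, 0.056, 0, 0, 0, -0.3]]}}

```text
time: 14.1
eef_pos: [0.6169, -0.2785, 0.0251]
orientation: [3.141, 0.0, 3.046]
force: [-3.3, 2.0, 8.3]
opening: 0.0447
gripper_force: 12.0
```

Emit:
{"name": "drive_tool", "arguments": {"commands": [[0, 0, 0, 0, 0, 0, -0.1], [0, 0, 0, 0, 0, 0, 0.1], [0, 0, 0, 0, 0, 0, 0.4], [0, 0, 0, 0, 0, 0, 0.8], [0, 0, 0, 0, 0, 0, 0.8]]}}

```text
time: 14.6
eef_pos: [0.6166, -0.2784, 0.0233]
orientation: [3.142, -0.0, 3.046]
force: [0.5, -0.4, 0.9]
opening: 0.0723
gripper_force: 0.0
```

Emit:
{"name": "drive_tool", "arguments": {"commands": [[0, 0, -0.1, 0, 0, 0, 1], [0, 0, -0.3, 0, 0, 0, 1], [0, 0, -0.6, 0, 0, 0, 1], [0, 0.2, -0.9, 0, 0, 0, 1], [0.2, 0.5, -0.9, 0, 0, 0, 1], [0.4, 0.8, -0.9, 0, 0, 0, 1], [0.6, 1, -0.9, 0, 0, 0, 1], [0.6, 1, -0.9, 0, 0, 0, 1]]}}

```text
time: 15.4
eef_pos: [0.5381, -0.1144, 0.1589]
orientation: [3.137, -0.003, 3.053]
force: [0.3, -0.7, -0.2]
opening: 0.0918
gripper_force: 0.0
```

```bash
python3 - <<'E'
from h import *
for n in ('top','scene'):
    p,d,W=view(n)
    P=W[wall(W,p,d,(.616,-.278),.06,.04)]
    if len(P)>20: print(n,'esp',len(P),circ(P[:,:2]).round(4),P[:,2].mean())
    P=W[wall(W,p,d,(.449,.105),.05,.05)]
    if len(P)>20: print(n,'sugar',len(P),rect(P[:,:2]).round(4))
plan((.451,.105),.13,np.radians(175))
E
```

```text
top sugar 195 [ 0.4482  0.1059 53.2156 52.8023 84.6055]
scene esp 127 [ 0.6148 -0.2803  0.0209] 0.06039627218249753
pos [ 0.5416 -0.1195  0.1598] rpy [3.1409e+00 1.9000e-03 3.0485e+00] time 15.5 open 0.09202203764183045 shares [0.741 1.434 0.199] wz -0.011
```

Emit:
{"name": "drive_tool", "arguments": {"commands": [[0.1, 0.25, 0, 0, 0, 0, 1], [0.25, 0.5, 0, 0, 0, 0, 1], [0.4, 0.75, 0, 0, 0, 0, 1], [0.55, 1, 0, 0, 0, 0, 1], [0.74, 1, 0, 0, 0, 0, 1], [0.74, 1, 0, 0, 0, 0, 1]]}}

```text
time: 16.1
eef_pos: [0.4436, 0.0394, 0.1587]
orientation: [3.141, -0.001, 3.047]
force: [0.4, -0.5, 0.7]
opening: 0.0923
gripper_force: 0.0
```

Emit:
{"name": "drive_tool", "arguments": {"commands": [[0, 0.25, 0, 0, 0, 0, 1], [0, 0.44, 0, 0, 0, 0, 1], [0, 0.44, 0.1, 0, 0, 0, 1], [0, 0.44, 0.2, 0, 0, 0, 1], [0, 0.44, 0.2, 0, 0, 0, 1]]}}

```text
time: 16.6
eef_pos: [0.4524, 0.1035, 0.1276]
orientation: [-3.14, -0.001, 3.044]
force: [-0.2, 0.0, 0.1]
opening: 0.0919
gripper_force: 0.0
```

```bash
python3 - <<'E'
from h import *
for n in ('top','scene'):
    p,d,W=view(n)
    P=W[wall(W,p,d,(.616,-.278),.06,.04)]
    if len(P)>20: print(n,'esp',len(P),circ(P[:,:2]).round(4),P[:,2].mean())
    if n=='top': cv2.imwrite('pics/e1.png',cv2.resize(p[140:260,340:500],None,fx=4,fy=4)[:,:,::-1])
plan((.4505,.1065),.016,np.radians(174.6))
E
```

```text
top esp 127 [ 0.613  -0.2776  0.0208] 0.05971264846104596
scene esp 132 [ 0.6148 -0.2804  0.0209] 0.0601915946646801
pos [0.4529 0.1039 0.1289] rpy [-3.1411e+00  9.0000e-04  3.0437e+00] time 16.7 open 0.09229644325527829 shares [0.018 0.016 0.753] wz -0.007
```

View pics/e1.png

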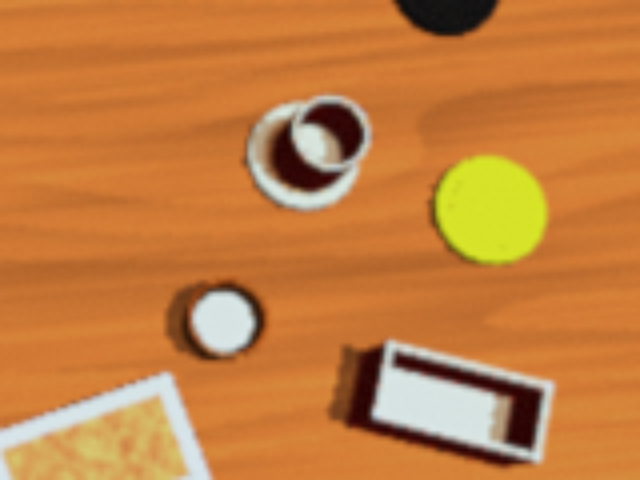

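The espresso cup stands upright on the small white coaster (crop (310,150)), about 1–2 mm off centre. The tea-light at crop (223,322) is untouched. Next is the sugar pot.

Emit:
{"name": "drive_tool", "arguments": {"commands": [[0.015, 0.015, 0.2, 0, 0, 0, 1], [0.015, 0.015, 0.4, 0, 0, 0, 1], [0.015, 0.015, 0.6, 0, 0, 0, 1], [0.015, 0.015, 0.7, 0, 0, 0, 1], [0.015, 0.015, 0.75, 0, 0, 0, 1], [0.015, 0.015, 0.75, 0, 0, 0, 1], [0.015, 0.015, 0.75, 0, 0, 0, 1], [0.015, 0.015, 0.75, 0, 0, 0, 1]]}}

```text
time: 17.5
eef_pos: [0.4505, 0.1077, 0.0171]
orientation: [3.141, 0.002, 3.046]
force: [0.0, 0.5, -0.3]
opening: 0.0919
gripper_force: 0.0
```

Emit:
{"name": "drive_tool", "arguments": {"commands": [[0, 0, 0, 0, 0, 0, 0.4], [0, 0, 0, 0, 0, 0, 0], [0, 0, 0, 0, 0, 0, -0.1], [0, 0, 0, 0, 0, 0, -0.1], [0, 0, 0, 0, 0, 0, -0.1], [0, 0, 0, 0, 0, 0, -0.1], [0, 0, 0, 0, 0, 0, -0.1]]}}

```text
time: 18.2
eef_pos: [0.4494, 0.1075, 0.016]
orientation: [-3.142, -0.0, 3.046]
force: [-1.2, -0.3, 1.2]
opening: 0.054
gripper_force: 11.9
```

Emit:
{"name": "drive_tool", "arguments": {"commands": [[0, 0, -0.1, 0, 0, 0, -0.1], [0, 0, -0.2, 0, 0, 0, -0.1], [0, 0, -0.4, 0, 0, 0, -0.1], [0, 0, -0.5, 0, 0, 0, -0.1], [0, 0, -0.6, 0, 0, 0, -0.1], [0, 0, -0.6, 0, 0, 0, -0.1], [0, 0, -0.6, 0, 0, 0, -0.1]]}}

```text
time: 18.9
eef_pos: [0.4491, 0.1076, 0.1056]
orientation: [3.142, -0.0, 3.046]
force: [0.4, -0.6, -2.1]
opening: 0.0541
gripper_force: 11.9
```

```bash
python3 - <<'E'
from h import *
plan((.4595,.3427),.106,np.radians(216))
print(bot.observe()['q'])
z=np.load("top0.npz");p,d=z['p'],z['d'];W=pts('top',p,d)
for x,y,r in((.458,.342,.065),(.442,-.128,.08)):   # coaster by hull + z>4mm
    m=(np.hypot(W[...,0]-x,W[...,1]-y)<r)&(p.min(-1)>110); print(rect(W[m][:,:2]).round(4))
    m=(np.hypot(W[...,0]-x,W[...,1]-y)<r)&(W[...,2]>.004)&(W[...,2]<.012); print(rect(W[m][:,:2]).round(4))
E
```

```text
pos [0.4491 0.1076 0.1056] rpy [ 3.1415e+00 -2.0000e-04  3.0465e+00] time 18.9 open 0.05411283654610787 shares [ 0.08   1.567 -0.003] wz -1.382
[-0.5910897   0.31900012  0.3309797   2.15820247 -0.16157858  0.6872043
  1.32535678]
[ 0.4568  0.3441 79.8716 83.8489 36.5637]
[  0.464    0.3349  80.4291 101.8124  36.5595]
[  0.4204  -0.1331 115.3758 125.1248  13.7211]
[ 4.196000e-01 -1.284000e-01  1.160365e+02  1.288713e+02  1.369680e+01]
```

Emit:
{"name": "drive_tool", "arguments": {"commands": [[0, 0.1, 0, 0, 0, -0.2, -0.1], [0.02, 0.3, 0, 0, 0, -0.4, -0.1], [0.04, 0.5, 0, 0, 0, -0.7, -0.1], [0.06, 0.7, 0, 0, 0, -0.9, -0.1], [0.08, 0.85, 0, 0, 0, -1, -0.1], [0.08, 1, 0, 0, 0, -1, -0.1], [0.08, 1, 0, 0, 0, -1, -0.1]]}}

```text
time: 19.6
eef_pos: [0.4511, 0.261, 0.105]
orientation: [3.141, -0.0, -2.71]
force: [0.4, -0.2, -2.1]
opening: 0.0541
gripper_force: 11.9
```

```bash
python3 - <<'E'
from h import *
plan((.4587,.342),.106,np.radians(216.2))
E
```

```text
pos [0.4511 0.261  0.105 ] rpy [ 3.1406e+00 -5.0000e-04 -2.7100e+00] time 19.6 open 0.05411576877582854 shares [-0.272  0.469 -0.006] wz -0.382
```

Emit:
{"name": "drive_tool", "arguments": {"commands": [[-0.1, 0.15, 0, 0, 0, -0.2, -0.1], [-0.2, 0.3, 0, 0, 0, -0.38, -0.1], [-0.27, 0.47, 0, 0, 0, -0.38, -0.1], [-0.27, 0.47, 0.2, 0, 0, -0.38, -0.1], [-0.27, 0.47, 0.4, 0, 0, -0.38, -0.1], [-0.27, 0.47, 0.48, 0, 0, -0.38, -0.1], [-0.27, 0.47, 0.48, 0, 0, -0.38, -0.1], [-0.27, 0.47, 0.48, 0, 0, -0.38, -0.1]]}}

```text
time: 20.4
eef_pos: [0.4598, 0.3386, 0.0344]
orientation: [-3.141, 0.0, -2.515]
force: [0.3, 0.1, -1.5]
opening: 0.054
gripper_force: 11.9
```

```bash
python3 - <<'E'
from h import *
plan((.4587,.342),.024,np.radians(216.2))
E
```

```text
pos [0.4598 0.3386 0.0344] rpy [-3.1413e+00  3.0000e-04 -2.5154e+00] time 20.4 open 0.05399974905471033 shares [-0.007  0.023  0.069] wz -0.011
```

Emit:
{"name": "drive_tool", "arguments": {"commands": [[0, 0.01, 0.02, 0, 0, 0, -0.1], [0, 0.01, 0.04, 0, 0, 0, -0.1], [0, 0.01, 0.05, 0, 0, 0, -0.1], [0, 0.01, 0.05, 0, 0, 0, -0.1], [0, 0.01, 0.05, 0, 0, 0, -0.1]]}}

```text
time: 20.9
eef_pos: [0.4585, 0.3402, 0.0267]
orientation: [3.142, 0.0, -2.514]
force: [0.3, 0.6, -1.4]
opening: 0.0542
gripper_force: 11.9
```

```bash
python3 - <<'E'
from h import *
plan((.4587,.342),.024,np.radians(216.2))
E
```

```text
pos [0.4585 0.3402 0.0267] rpy [ 3.1416e+00  3.0000e-04 -2.5143e+00] time 20.9 open 0.05421547198119197 shares [-0.008  0.009  0.018] wz -0.009
```

Emit:
{"name": "drive_tool", "arguments": {"commands": [[-0.008, 0.008, 0.005, 0, 0, 0, -0.1], [-0.008, 0.008, 0.01, 0, 0, 0, -0.1], [-0.008, 0.008, 0.015, 0, 0, 0, -0.1], [-0.008, 0.008, 0.02, 0, 0, 0, -0.1], [-0.008, 0.008, 0.023, 0, 0, 0, -0.1], [-0.008, 0.008, 0.023, 0, 0, 0, 0.1], [-0.008, 0.008, 0.023, 0, 0, 0, 0.4], [-0.008, 0.008, 0.023, 0, 0, 0, 1], [-0.008, 0.008, 0.023, 0, 0, 0, 1], [-0.008, 0.008, 0.023, 0, 0, 0, 1]]}}

```text
time: 21.9
eef_pos: [0.4587, 0.3418, 0.0229]
orientation: [-3.142, -0.0, -2.514]
force: [-0.1, 0.2, -0.5]
opening: 0.084
gripper_force: 0.0
```

Emit:
{"name": "drive_tool", "arguments": {"commands": [[0, 0, -0.1, 0, 0, 0, 1], [0, 0, -0.3, 0, 0, 0, 1], [0, 0, -0.6, 0, 0, 0, 1], [0, -0.3, -0.9, 0, 0, 0, 1], [0, -0.6, -0.9, 0, 0, 0, 1], [0, -0.9, -0.9, 0, 0, 0.25, 1], [0, -1, -0.9, 0, 0, 0.5, 1], [0, -1, -0.9, 0, 0, 0.8, 1], [0, -1, -0.9, 0, 0, 1, 1], [0, -1, -0.9, 0, 0, 1, 1]]}}

```text
time: 22.9
eef_pos: [0.5469, 0.2203, 0.159]
orientation: [3.141, 0.001, -3.038]
force: [-0.4, -1.3, 0.2]
opening: 0.0919
gripper_force: 0.0
```

```bash
python3 - <<'E'
from h import *
for n in ('top','scene'):
    p,d,W=view(n)
    P=W[wall(W,p,d,(.458,.342),.058,.05)]
    if len(P)>20: print(n,'sugar',len(P),rect(P[:,:2]).round(4),P[:,2].mean())
    P=W[wall(W,p,d,(.454,-.331),.05,.07)]
    if len(P)>20: print(n,'caddy',len(P),rect(P[:,:2]).round(4))
    if n=='top': cv2.imwrite('pics/s1.png',cv2.resize(p[200:320,100:260],None,fx=4,fy=4)[:,:,::-1])
plan((.456,-.3305),.15,np.radians(69.5))
E
```

```text
top sugar 274 [ 0.4582  0.3402 54.9375 54.6852 37.5429] 0.05756108424017503
top caddy 317 [ 0.4537 -0.3309 96.8231 46.0552 69.7015]
scene caddy 345 [ 0.4545 -0.3324 95.5092 50.814  70.5702]
pos [0.5467 0.2207 0.1587] rpy [ 3.1412e+00  7.0000e-04 -3.0347e+00] time 23.0 open 0.0916759669746253 shares [ 0.993 -3.589  0.058] wz -2.113
```

View pics/s1.png

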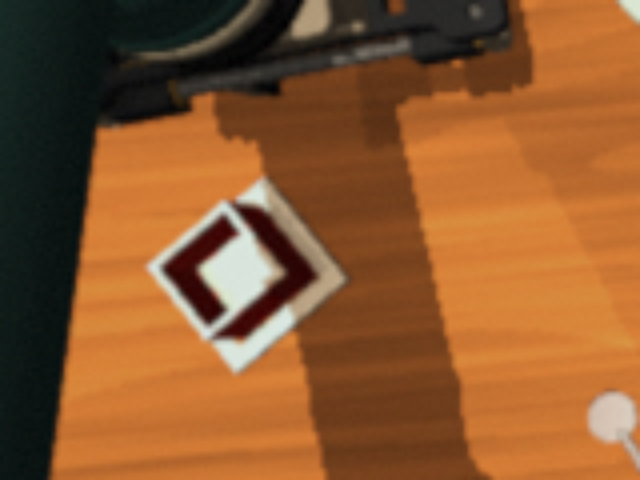

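The sugar pot stands square in the square coaster (crop (240,270)), about 1–2 mm off. Next is the caddy.

Emit:
{"name": "drive_tool", "arguments": {"commands": [[0.1, -0.2, 0, 0, 0, 0, 1], [0.15, -0.5, 0, 0, 0, 0, 1], [0.2, -0.7, 0, 0, 0, 0, 1], [0.25, -0.9, 0, 0, 0, 0, 1]]}}

```text
time: 23.4
eef_pos: [0.5231, 0.0809, 0.1585]
orientation: [3.141, 0.001, -3.036]
force: [-0.0, 0.5, 0.0]
opening: 0.0921
gripper_force: 0.0
```

Emit:
{"name": "drive_tool", "arguments": {"commands": [[0.1, -0.25, 0, 0, 0, 0, 1], [0.15, -0.5, 0, 0, 0, 0, 1], [0.2, -0.7, 0, 0, 0, 0, 1], [0.25, -0.9, 0, 0, 0, 0, 1]]}}

```text
time: 23.8
eef_pos: [0.4998, -0.0572, 0.1586]
orientation: [3.141, 0.001, -3.035]
force: [0.4, 0.2, -0.1]
opening: 0.0919
gripper_force: 0.0
```

Emit:
{"name": "drive_tool", "arguments": {"commands": [[0.1, -0.25, 0, 0, 0, 0, 1], [0.15, -0.5, 0, 0, 0, 0, 1], [0.2, -0.7, 0, 0, 0, 0, 1], [0.25, -0.9, 0, 0, 0, 0, 1]]}}

```text
time: 24.2
eef_pos: [0.4765, -0.1954, 0.1586]
orientation: [3.142, 0.001, -3.035]
force: [-0.1, -0.1, 0.1]
opening: 0.092
gripper_force: 0.0
```

Emit:
{"name": "drive_tool", "arguments": {"commands": [[0.1, -0.25, 0, 0, 0, 0, 1], [0.15, -0.5, 0, 0, 0, 0, 1], [0.2, -0.7, 0, 0, 0, 0, 1], [0.25, -0.89, 0, 0, 0, 0, 1], [0.25, -0.89, 0, 0, 0, 0, 1]]}}

```text
time: 24.7
eef_pos: [0.4517, -0.3352, 0.1587]
orientation: [-3.139, 0.0, -3.042]
force: [-0.2, -0.4, 1.0]
opening: 0.0917
gripper_force: 0.0
```

Emit:
{"name": "drive_tool", "arguments": {"commands": [[0, 0, 0, 0, 0, 0.25, 1], [0, 0, 0, 0, 0, 0.5, 1], [0, 0, 0, 0, 0, 0.75, 1], [0, 0, 0, 0, 0, 1, 1]]}}

```text
time: 25.1
eef_pos: [0.4537, -0.3294, 0.1582]
orientation: [3.141, -0.0, 2.72]
force: [-0.1, -0.4, 0.4]
opening: 0.0918
gripper_force: 0.0
```

Emit:
{"name": "drive_tool", "arguments": {"commands": [[0, 0, 0, 0, 0, 0.25, 1], [0, 0, 0, 0, 0, 0.5, 1], [0, 0, 0, 0, 0, 0.75, 1], [0, 0, 0, 0, 0, 1, 1]]}}

```text
time: 25.5
eef_pos: [0.4538, -0.3293, 0.1581]
orientation: [3.141, -0.001, 2.196]
force: [0.3, 0.1, 0.1]
opening: 0.0919
gripper_force: 0.0
```

Emit:
{"name": "drive_tool", "arguments": {"commands": [[0, 0, 0, 0, 0, 0.25, 1], [0, 0, 0, 0, 0, 0.5, 1], [0, 0, 0, 0, 0, 0.75, 1], [0, 0, 0, 0, 0, 1, 1]]}}

```text
time: 25.9
eef_pos: [0.4538, -0.3292, 0.1581]
orientation: [3.141, -0.001, 1.673]
force: [-0.6, 0.6, -0.5]
opening: 0.092
gripper_force: 0.0
```

Emit:
{"name": "drive_tool", "arguments": {"commands": [[0, 0, 0, 0, 0, 0.25, 1], [0, 0, 0, 0, 0, 0.5, 1], [0, 0, 0, 0, 0, 0.75, 1], [0, 0, 0, 0, 0, 0.88, 1], [0, 0, 0, 0, 0, 0.88, 1]]}}

```text
time: 26.4
eef_pos: [0.4538, -0.3293, 0.1578]
orientation: [-3.141, -0.001, 1.217]
force: [0.7, 0.4, -0.5]
opening: 0.0917
gripper_force: 0.0
```

```bash
python3 - <<'E'
from h import *
plan((.456,-.331),.016,np.radians(69.6))
p,d,W=view('top')
P=W[wall(W,p,d,(.458,.342),.058,.05)];print('sugar',len(P),rect(P[:,:2]).round(4))
E
```

```text
pos [ 0.4538 -0.3293  0.1578] rpy [-3.1409e+00 -9.0000e-04  1.2168e+00] time 26.4 open 0.09166836178497915 shares [-0.005  0.018  0.945] wz 0.004
sugar 276 [ 0.4581  0.3408 55.1217 55.2762 37.3307]
```

Emit:
{"name": "drive_tool", "arguments": {"commands": [[0, 0.018, 0.2, 0, 0, 0, 1], [0, 0.018, 0.4, 0, 0, 0, 1], [0, 0.018, 0.6, 0, 0, 0, 1], [0, 0.018, 0.8, 0, 0, 0, 1], [0, 0.018, 0.9, 0, 0, 0, 1], [0, 0.018, 0.94, 0, 0, 0, 1], [0, 0.018, 0.94, 0, 0, 0, 1], [0, 0.018, 0.94, 0, 0, 0, 1]]}}

```text
time: 27.25
eef_pos: [0.4565, -0.3323, 0.0181]
orientation: [3.14, 0.0, 1.214]
force: [-0.8, 0.1, 0.2]
opening: 0.092
gripper_force: 0.0
```

Emit:
{"name": "drive_tool", "arguments": {"commands": [[0, 0, 0, 0, 0, 0, 0.4], [0, 0, 0, 0, 0, 0, 0], [0, 0, 0, 0, 0, 0, -0.2], [0, 0, 0, 0, 0, 0, -0.3], [0, 0, 0, 0, 0, 0, -0.3], [0, 0, 0, 0, 0, 0, -0.3], [0, 0, 0, 0, 0, 0, -0.3], [0, 0, 0, 0, 0, 0, -0.3]], "newtons": 16}}

```text
time: 28.05
eef_pos: [0.4554, -0.3315, 0.017]
orientation: [-3.141, -0.0, 1.214]
force: [-2.4, 1.0, 2.6]
opening: 0.0459
gripper_force: 16.0
```

```bash
python3 - <<'E'
from h import *
plan((.4425,-.128),.1,np.radians(103.65))
E
```

```text
pos [ 0.4554 -0.3315  0.017 ] rpy [-3.1409e+00 -3.0000e-04  1.2137e+00] time 28.05 open 0.045931383207289136 shares [ 1.241 -0.555 -0.553] wz -1.137
```

Emit:
{"name": "drive_tool", "arguments": {"commands": [[0, 0, -0.1, 0, 0, 0, -0.3], [0, 0, -0.2, 0, 0, 0, -0.3], [0, 0, -0.4, 0, 0, 0, -0.3], [0, 0, -0.5, 0, 0, 0, -0.3], [0, 0, -0.6, 0, 0, 0, -0.3], [0, 0, -0.6, 0, 0, 0, -0.3]]}}

```text
time: 28.65
eef_pos: [0.457, -0.3323, 0.1091]
orientation: [3.138, 0.0, 1.214]
force: [-0.4, -0.2, -1.2]
opening: 0.0461
gripper_force: 16.0
```

Emit:
{"name": "drive_tool", "arguments": {"commands": [[0.1, -0.05, 0, 0, 0, -0.2, -0.3], [0.3, -0.15, 0, 0, 0, -0.4, -0.3], [0.5, -0.25, 0, 0, 0, -0.6, -0.3], [0.7, -0.35, 0, 0, 0, -0.8, -0.3], [0.9, -0.45, 0, 0, 0, -1, -0.3], [1, -0.5, 0, 0, 0, -1, -0.3], [1, -0.5, 0, 0, 0, -1, -0.3]]}}

```text
time: 29.35
eef_pos: [0.4372, -0.1619, 0.1063]
orientation: [-3.14, -0.002, 1.741]
force: [-0.5, -0.5, -0.7]
opening: 0.0459
gripper_force: 16.0
```

```bash
python3 - <<'E'
from h import *
plan((.4435,-.1285),.033,np.radians(103.65))
E
```

```text
pos [ 0.4372 -0.1619  0.1063] rpy [-3.1402e+00 -2.5000e-03  1.7415e+00] time 29.35 open 0.045869142553072326 shares [0.212 0.079 0.488] wz -0.129
```

Emit:
{"name": "drive_tool", "arguments": {"commands": [[0.1, 0.04, 0, 0, 0, -0.13, -0.3], [0.21, 0.08, 0, 0, 0, -0.13, -0.3], [0.21, 0.08, 0.15, 0, 0, -0.13, -0.3], [0.21, 0.08, 0.3, 0, 0, -0.13, -0.3], [0.21, 0.08, 0.4, 0, 0, -0.13, -0.3], [0.21, 0.08, 0.47, 0, 0, -0.13, -0.3], [0.21, 0.08, 0.47, 0, 0, -0.13, -0.3], [0.21, 0.08, 0.47, 0, 0, -0.13, -0.3]]}}

```text
time: 30.15
eef_pos: [0.4448, -0.1324, 0.0367]
orientation: [3.141, 0.0, 1.805]
force: [-0.4, -1.0, -2.5]
opening: 0.0459
gripper_force: 16.0
```

```bash
python3 - <<'E'
from h import *
plan((.4435,-.1285),.025,np.radians(103.65))
E
```

```text
pos [ 0.4448 -0.1324  0.0367] rpy [3.1415e+00 4.0000e-04 1.8054e+00] time 30.15 open 0.04592235427812291 shares [ 0.027 -0.003  0.078] wz -0.007
```

Emit:
{"name": "drive_tool", "arguments": {"commands": [[0.018, -0.003, 0.02, 0, 0, -0.007, -0.3], [0.018, -0.003, 0.04, 0, 0, -0.007, -0.3], [0.018, -0.003, 0.06, 0, 0, -0.007, -0.3], [0.018, -0.003, 0.06, 0, 0, -0.007, -0.3], [0.018, -0.003, 0.06, 0, 0, -0.007, -0.3]]}}

```text
time: 30.65
eef_pos: [0.4435, -0.1294, 0.0276]
orientation: [3.141, 0.0, 1.809]
force: [-0.2, -1.1, -1.9]
opening: 0.046
gripper_force: 16.0
```

```bash
python3 - <<'E'
from h import *
plan((.4435,-.1285),.025,np.radians(103.65))
E
```

```text
pos [ 0.4435 -0.1294  0.0276] rpy [3.1415e+00 1.0000e-04 1.8091e+00] time 30.65 open 0.04602661862441494 shares [0.006 0.001 0.017] wz 0.0
```

Emit:
{"name": "drive_tool", "arguments": {"commands": [[0.005, 0, 0.005, 0, 0, 0, -0.3], [0.005, 0, 0.01, 0, 0, 0, -0.3], [0.005, 0, 0.015, 0, 0, 0, -0.3], [0.005, 0, 0.02, 0, 0, 0, -0.3], [0.005, 0, 0.02, 0, 0, 0, -0.3], [0.005, 0, 0.02, 0, 0, 0, -0.1], [0.005, 0, 0.02, 0, 0, 0, 0.2], [0.005, 0, 0.02, 0, 0, 0, 0.6], [0.005, 0, 0.02, 0, 0, 0, 0.6], [0.005, 0, 0.02, 0, 0, 0, 0.6]]}}

```text
time: 31.65
eef_pos: [0.4434, -0.1286, 0.0245]
orientation: [3.141, 0.0, 1.809]
force: [0.3, 0.4, 0.9]
opening: 0.0727
gripper_force: 0.0
```

Emit:
{"name": "drive_tool", "arguments": {"commands": [[0, 0, -0.1, 0, 0, 0, 0.8], [0, 0, -0.3, 0, 0, 0, 1], [0, 0, -0.6, 0, 0, 0, 1], [0, 0, -0.9, 0, 0, 0, 1], [-0.3, 0, -1, 0, 0, 0, 1], [-0.6, 0, -1, 0, 0, 0, 1], [-0.9, 0, -1, 0, 0, 0, 1], [-1, 0, -1, 0, 0, 0, 1], [-1, 0, -1, 0, 0, 0, 1]]}}

```text
time: 32.55
eef_pos: [0.4783, -0.2773, 0.1746]
orientation: [-3.141, 0.002, 1.805]
force: [0.5, 0.6, 0.6]
opening: 0.0918
gripper_force: 0.0
```

Emit:
{"name": "drive_tool", "arguments": {"commands": [[-0.3, 0, 0, 0, 0, 0, 1], [-0.6, 0, 0, 0, 0, 0, 1], [-0.9, 0, 0, 0, 0, 0, 1], [-1, 0, 0, 0, 0, 0, 1], [-1, 0, 0, 0, 0, 0, 1]]}}

```text
time: 33.05
eef_pos: [0.5134, -0.4214, 0.174]
orientation: [-3.14, 0.0, 1.807]
force: [-0.1, 1.1, -0.5]
opening: 0.092
gripper_force: 0.0
```

```bash
python3 - <<'E'
from h import *
L=dict(mug=(.6214,.076,.08,.05,circ),esp=(.614,-.278,.06,.04,circ),sugar=(.458,.341,.058,.05,rect),caddy=(.442,-.128,.058,.07,rect))
for n in ('top','scene'):
    p,d,W=view(n)
    for k,(x,y,h,r,f) in L.items():
        P=W[wall(W,p,d,(x,y),h,r)]
        if len(P)>20: print(n,k,len(P),f(P[:,:2]).round(4),P[:,2].mean().round(4))
    cv2.imwrite(f'pics/f_{n}.png',(p if n=='scene' else cv2.resize(p[120:320,130:500],None,fx=2.1,fy=2.1))[:,:,::-1])
print(bot.observe()['time'])
E
```

```text
top mug 180 [0.6214 0.0757 0.0316] 0.0803
top esp 124 [ 0.613  -0.2777  0.0208] 0.0595
top sugar 277 [ 0.458   0.3404 55.5562 55.4082 38.112 ] 0.0575
top caddy 281 [ 0.4435 -0.1292 45.7519 95.9963 13.821 ] 0.0582
scene mug 157 [0.6237 0.074  0.0317] 0.0792
scene esp 131 [ 0.6148 -0.2803  0.0208] 0.0598
scene sugar 135 [ 0.4595  0.339  53.7635 60.55   36.8253] 0.0575
scene caddy 260 [ 0.445  -0.131  47.4952 99.9346 13.5618] 0.0578
33.15
```

View pics/f_top.png

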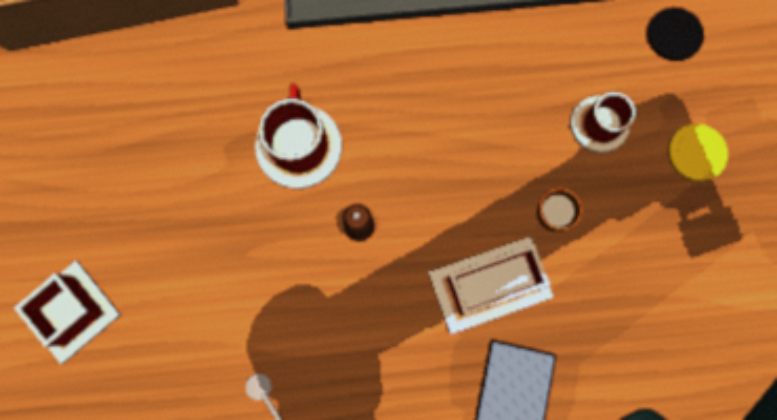

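All four stand in place, and the mill and tea-light haven't moved. I'll check the coaster centres with white-ring centroids, which are more precise than hulls.

```bash
python3 - <<'E'
from h import *
C=dict(mug=(.622,.076,.06,.6214,.0757),espresso=(.614,-.279,.04,.613,-.2777),sugar=(.457,.342,.064,.458,.3406),caddy=(.4415,-.128,.078,.4435,-.1292))
for n in('top','scene'):
    z=np.load(n+"0.npz");p=z['p'];m=bot.camera_model(n);f=200/np.tan(np.radians(m['fovy']/2))
    for k,(x,y,r,px,py) in C.items():
        s=.0005;g=np.arange(-r,r,s);X,Y=np.meshgrid(x+g,y+g)
        c=np.stack([X,Y,X*0+.008],-1)@m['R'].T+m['t']
        im=cv2.remap(p,(c[...,0]/c[...,2]*f+m['cx']).astype(np.float32),(c[...,1]/c[...,2]*f+m['cy']).astype(np.float32),cv2.INTER_LINEAR)
        w=((im[...,2]>120)).astype(np.uint8)
        cn=max(cv2.findContours(w,cv2.RETR_EXTERNAL,cv2.CHAIN_APPROX_NONE)[0],key=cv2.contourArea)
        M=cv2.moments(cn);q=cv2.minAreaRect(cn)
        print(n,k,'outer',round(x-r+M['m10']/M['m00']*s,4),round(y-r+M['m01']/M['m00']*s,4),'size',np.round(np.array(q[1])*s,4),round(q[2],1),'piece(top)',px,py)
E
```

```text
top mug outer 0.6214 0.0758 size [0.1001 0.0993] 45.0 piece(top) 0.6214 0.0757
top espresso outer 0.6142 -0.2778 size [0.0675 0.0675] 90.0 piece(top) 0.613 -0.2777
top sugar outer 0.4569 0.3422 size [0.0813 0.0809] 36.2 piece(top) 0.458 0.3406
top caddy outer 0.4408 -0.127 size [0.0737 0.1235] 13.7 piece(top) 0.4435 -0.1292
scene mug outer 0.6234 0.0767 size [0.1062 0.1048] 86.4 piece(top) 0.6214 0.0757
scene espresso outer 0.6155 -0.2773 size [0.0714 0.0721] 45.0 piece(top) 0.613 -0.2777
scene sugar outer 0.4591 0.3436 size [0.0868 0.0897] 36.2 piece(top) 0.458 0.3406
scene caddy outer 0.4422 -0.1259 size [0.0779 0.1293] 13.8 piece(top) 0.4435 -0.1292
```

The caddy is about 3.5 mm off centre, so I'll regrip and shift it.

Emit:
{"name": "drive_tool", "arguments": {"commands": [[0.3, 0, 0, 0, 0, 0, 1], [0.6, 0, 0, 0, 0, 0, 1], [0.9, 0, 0, 0, 0, 0, 1], [1, 0, 0, 0, 0, 0, 1]]}}

```text
time: 33.55
eef_pos: [0.4779, -0.2668, 0.1737]
orientation: [3.141, -0.006, 1.816]
force: [0.8, -0.2, -0.2]
opening: 0.092
gripper_force: 0.0
```

Emit:
{"name": "drive_tool", "arguments": {"commands": [[0.3, 0, 0, 0, 0, 0, 1], [0.6, 0, 0, 0, 0, 0, 1], [0.9, 0, 0, 0, 0, 0, 1], [1, 0, 0, 0, 0, 0, 1], [1, 0, 0.2, 0, 0, 0, 1], [1, 0, 0.4, 0, 0, 0, 1], [1, 0, 0.5, 0, 0, 0, 1], [1, 0, 0.5, 0, 0, 0, 1], [1, 0, 0.5, 0, 0, 0, 1]]}}

```text
time: 34.45
eef_pos: [0.443, -0.1275, 0.0999]
orientation: [3.142, -0.001, 1.811]
force: [0.8, 0.4, 0.5]
opening: 0.092
gripper_force: 0.0
```

```bash
python3 -c "
from h import *
plan((.4434,-.1286),.0255,np.radians(103.65))"
```

```text
pos [ 0.443  -0.1275  0.0999] rpy [ 3.1415e+00 -8.0000e-04  1.8106e+00] time 34.45 open 0.0920338454491285 shares [-0.008  0.001  0.496] wz 0.003
```

Emit:
{"name": "drive_tool", "arguments": {"commands": [[0, 0, 0.15, 0, 0, 0, 1], [0, 0, 0.3, 0, 0, 0, 1], [0, 0, 0.4, 0, 0, 0, 1], [0, 0, 0.48, 0, 0, 0, 1], [0, 0, 0.49, 0, 0, 0, 1], [0, 0, 0.49, 0, 0, 0, 1], [0, 0, 0.49, 0, 0, 0, 1]]}}

```text
time: 35.15
eef_pos: [0.444, -0.1287, 0.0269]
orientation: [3.14, 0.0, 1.809]
force: [-0.5, 0.0, 1.1]
opening: 0.092
gripper_force: 0.0
```

Emit:
{"name": "drive_tool", "arguments": {"commands": [[0, 0, 0, 0, 0, 0, 0.4], [0, 0, 0, 0, 0, 0, 0], [0, 0, 0, 0, 0, 0, -0.2], [0, 0, 0, 0, 0, 0, -0.3], [0, 0, 0, 0, 0, 0, -0.3], [0, 0, 0, 0, 0, 0, -0.3], [0, 0, 0, 0, 0, 0, -0.3], [0, 0, 0, 0, 0, 0, -0.3]]}}

```text
time: 35.95
eef_pos: [0.4433, -0.1286, 0.026]
orientation: [3.142, -0.0, 1.809]
force: [-0.2, -0.2, 1.1]
opening: 0.0459
gripper_force: 16.0
```

Emit:
{"name": "drive_tool", "arguments": {"commands": [[0, 0, -0.02, 0, 0, 0, -0.3], [0, 0, -0.04, 0, 0, 0, -0.3], [0, 0, -0.05, 0, 0, 0, -0.3], [0.018, -0.014, -0.05, 0, 0, 0, -0.3], [0.018, -0.014, -0.05, 0, 0, 0, -0.3], [0.018, -0.014, -0.05, 0, 0, 0, -0.3], [0.018, -0.014, -0.05, 0, 0, 0, -0.3], [0.018, -0.014, -0.05, 0, 0, 0, -0.3]]}}

```text
time: 36.75
eef_pos: [0.4407, -0.1266, 0.0335]
orientation: [-3.142, 0.0, 1.809]
force: [0.3, -0.4, -2.1]
opening: 0.046
gripper_force: 16.0
```

```bash
python3 -c "
from h import *
plan((.4408,-.1265),.0255,np.radians(103.65))"
```

```text
pos [ 0.4407 -0.1266  0.0335] rpy [-3.1416e+00  1.0000e-04  1.8090e+00] time 36.75 open 0.04601066256302286 shares [0.    0.001 0.053] wz -0.0
```

Emit:
{"name": "drive_tool", "arguments": {"commands": [[0, 0, 0.02, 0, 0, 0, -0.3], [0, 0, 0.035, 0, 0, 0, -0.3], [0, 0, 0.045, 0, 0, 0, -0.3], [0, 0, 0.05, 0, 0, 0, -0.3], [0, 0, 0.052, 0, 0, 0, -0.3], [0, 0, 0.052, 0, 0, 0, -0.1], [0, 0, 0.052, 0, 0, 0, 0.2], [0, 0, 0.052, 0, 0, 0, 0.6], [0, 0, 0.052, 0, 0, 0, 0.6], [0, 0, 0.052, 0, 0, 0, 0.6]]}}

```text
time: 37.75
eef_pos: [0.4407, -0.1265, 0.0257]
orientation: [3.141, 0.0, 1.809]
force: [-0.2, -0.2, -0.2]
opening: 0.0734
gripper_force: 0.0
```

Emit:
{"name": "drive_tool", "arguments": {"commands": [[0, 0, -0.1, 0, 0, 0, 0.8], [0, 0, -0.3, 0, 0, 0, 1], [0, 0, -0.6, 0, 0, 0, 1], [0, 0, -0.9, 0, 0, 0, 1], [0.3, 0, -0.9, 0, 0, 0, 1], [0.6, 0, -0.9, 0, 0, 0, 1], [0.9, 0, -0.9, 0, 0, 0, 1], [1, 0, -0.9, 0, 0, 0, 1]]}}

```text
time: 38.55
eef_pos: [0.4038, 0.0232, 0.1606]
orientation: [-3.141, -0.002, 1.815]
force: [0.1, -0.0, 0.2]
opening: 0.0918
gripper_force: 0.0
```

Emit:
{"name": "drive_tool", "arguments": {"commands": [[0.3, 0.1, 0, 0, 0, 0, 1], [0.6, 0.2, 0, 0, 0, 0, 1], [0.9, 0.3, 0, 0, 0, 0, 1], [1, 0.3, 0, 0, 0, 0, 1]]}}

```text
time: 38.95
eef_pos: [0.4139, 0.1805, 0.1608]
orientation: [3.14, -0.0, 1.815]
force: [-0.0, -0.6, 0.1]
opening: 0.0915
gripper_force: 0.0
```

Emit:
{"name": "drive_tool", "arguments": {"commands": [[0.3, 0.1, 0, 0, 0, -0.2, 1], [0.6, 0.3, 0, 0, 0, -0.4, 1], [0.9, 0.4, 0, 0, 0, -0.6, 1], [1, 0.5, 0, 0, 0, -0.74, 1], [1, 0.5, 0, 0, 0, -0.74, 1]]}}

```text
time: 39.45
eef_pos: [0.4513, 0.3424, 0.1602]
orientation: [3.141, 0.001, 2.202]
force: [-0.6, -0.9, -0.8]
opening: 0.092
gripper_force: 0.0
```

```bash
python3 -c "
from h import *
plan((.4584,.3412),.08,np.radians(126.1))
p,d,W=view('scene')
P=W[wall(W,p,d,(.442,-.127),.058,.07)]; print(len(P),rect(P[:,:2]).round(4))
p,d,W=view('top')
P=W[wall(W,p,d,(.442,-.127),.058,.07)]; print(len(P),rect(P[:,:2]).round(4))"
```

```text
pos [0.4513 0.3424 0.1602] rpy [3.1407e+00 6.0000e-04 2.2019e+00] time 39.45 open 0.09198565825183416 shares [-0.034  0.033  0.535] wz 0.002
259 [ 0.4418 -0.1286 47.2295 98.0136 13.347 ]
285 [ 0.4406 -0.1271 45.8579 95.7826 13.6258]
```

The caddy now sits within 0.5 mm. The sugar pot gets the same small correction.

Emit:
{"name": "drive_tool", "arguments": {"commands": [[-0.03, 0.03, 0.1, 0, 0, 0, 1], [-0.03, 0.03, 0.3, 0, 0, 0, 1], [-0.03, 0.03, 0.53, 0, 0, 0, 1], [-0.03, 0.03, 0.53, 0, 0, 0, 1], [-0.03, 0.03, 0.53, 0, 0, 0, 1]]}}

```text
time: 40.05
eef_pos: [0.4575, 0.3365, 0.0811]
orientation: [-3.14, 0.001, 2.194]
force: [0.5, -0.6, 0.7]
opening: 0.0919
gripper_force: 0.0
```

```bash
python3 -c "
from h import *
plan((.4583,.341),.0255,np.radians(126.1))"
```

```text
pos [0.4575 0.3365 0.0811] rpy [-3.1402e+00  8.0000e-04  2.1942e+00] time 40.05 open 0.09186846578663845 shares [0.021 0.022 0.37 ] wz -0.013
```

Emit:
{"name": "drive_tool", "arguments": {"commands": [[0.015, 0.015, 0.1, 0, 0, -0.01, 1], [0.015, 0.015, 0.2, 0, 0, -0.01, 1], [0.015, 0.015, 0.3, 0, 0, -0.01, 1], [0.015, 0.015, 0.36, 0, 0, -0.01, 1], [0.015, 0.015, 0.36, 0, 0, -0.01, 1], [0.015, 0.015, 0.36, 0, 0, -0.01, 1], [0.015, 0.015, 0.36, 0, 0, -0.01, 1]]}}

```text
time: 40.75
eef_pos: [0.4583, 0.3414, 0.0277]
orientation: [3.141, 0.0, 2.202]
force: [0.1, 0.6, -0.3]
opening: 0.0918
gripper_force: 0.0
```

```bash
python3 -c "
from h import *
plan((.4583,.341),.0255,np.radians(126.1))"
```

```text
pos [0.4583 0.3414 0.0277] rpy [3.1406 0.     2.2016] time 40.75 open 0.09179782998365993 shares [-0.002 -0.002  0.015] wz 0.001
```

Emit:
{"name": "drive_tool", "arguments": {"commands": [[0, 0, 0, 0, 0, 0, 0.4], [0, 0, 0, 0, 0, 0, 0.1], [0, 0, 0, 0, 0, 0, -0.1], [0, 0, 0, 0, 0, 0, -0.1], [0, 0, 0, 0, 0, 0, -0.1], [0, 0, 0, 0, 0, 0, -0.1], [0, 0, 0, 0, 0, 0, -0.1], [0, 0, 0, 0, 0, 0, -0.1]]}}

```text
time: 41.55
eef_pos: [0.4579, 0.3413, 0.0274]
orientation: [3.141, -0.0, 2.202]
force: [0.1, 0.4, 1.4]
opening: 0.054
gripper_force: 16.0
```

Emit:
{"name": "drive_tool", "arguments": {"commands": [[0, 0, -0.02, 0, 0, 0, -0.1], [0, 0, -0.04, 0, 0, 0, -0.1], [0, 0, -0.05, 0, 0, 0, -0.1], [0.013, 0, -0.05, 0, 0, 0, -0.1], [0.013, 0, -0.05, 0, 0, 0, -0.1], [0.013, 0, -0.05, 0, 0, 0, -0.1], [0.013, 0, -0.05, 0, 0, 0, -0.1], [0.013, 0, -0.05, 0, 0, 0, -0.1]]}}

```text
time: 42.35
eef_pos: [0.4567, 0.3428, 0.0347]
orientation: [-3.142, 0.0, 2.202]
force: [-0.1, 0.0, -1.8]
opening: 0.0541
gripper_force: 16.0
```

```bash
python3 -c "
from h import *
plan((.4572,.3427),.0265,np.radians(126.1))"
```

```text
pos [0.4567 0.3428 0.0347] rpy [-3.1415e+00  1.0000e-04  2.2017e+00] time 42.35 open 0.05405725979046082 shares [-0.002  0.003  0.054] wz 0.002
```

Emit:
{"name": "drive_tool", "arguments": {"commands": [[0, 0, 0.02, 0, 0, 0, -0.1], [0, 0, 0.035, 0, 0, 0, -0.1], [0, 0, 0.045, 0, 0, 0, -0.1], [0, 0, 0.05, 0, 0, 0, -0.1], [0, 0, 0.052, 0, 0, 0, -0.1], [0, 0, 0.052, 0, 0, 0, 0.1], [0, 0, 0.052, 0, 0, 0, 0.4], [0, 0, 0.052, 0, 0, 0, 0.8], [0, 0, 0.052, 0, 0, 0, 0.8], [0, 0, 0.052, 0, 0, 0, 0.8]]}}

```text
time: 43.35
eef_pos: [0.4568, 0.3429, 0.0269]
orientation: [3.141, 0.0, 2.202]
force: [-0.1, 0.3, -0.0]
opening: 0.0821
gripper_force: 0.0
```

Emit:
{"name": "drive_tool", "arguments": {"commands": [[0, 0, -0.1, 0, 0, 0, 1], [0, 0, -0.3, 0, 0, 0, 1], [0, 0, -0.6, 0, 0, 0, 1], [0, 0, -0.9, 0, 0, 0, 1], [0.3, 0, -1, 0, 0, 0, 1], [0.6, 0, -1, 0, 0, 0, 1], [0.9, 0, -1, 0, 0, 0, 1], [1, 0, -1, 0, 0, 0, 1], [1, 0, -1, 0, 0, 0, 1]]}}

```text
time: 44.25
eef_pos: [0.3662, 0.4661, 0.1774]
orientation: [3.141, -0.001, 2.207]
force: [-0.2, -1.2, -0.2]
opening: 0.0917
gripper_force: 0.0
```

Emit:
{"name": "drive_tool", "arguments": {"commands": [[0.3, -0.3, 0, 0, 0, 0, 1], [0.6, -0.6, 0, 0, 0, 0, 1], [0.9, -0.7, 0, 0, 0, 0, 1], [1, -0.7, 0, 0, 0, 0, 1], [1, -0.7, 0, 0, 0, 0, 1]]}}

```text
time: 44.75
eef_pos: [0.1916, 0.5248, 0.1771]
orientation: [-3.141, -0.001, 2.207]
force: [-0.4, 0.1, 0.0]
opening: 0.0919
gripper_force: 0.0
```

```bash
python3 - <<'E'
from h import *
L=dict(mug=(.6214,.076,.08,.05,circ),esp=(.614,-.278,.06,.04,circ),sugar=(.457,.342,.058,.05,rect),caddy=(.441,-.127,.058,.07,rect))
for n in ('top','scene'):
    p,d,W=view(n)
    for k,(x,y,h,r,f) in L.items():
        P=W[wall(W,p,d,(x,y),h,r)]
        if len(P)>20: print(n,k,len(P),f(P[:,:2]).round(4),P[:,2].mean().round(4))
    cv2.imwrite(f'pics/g_{n}.png',p[:,:,::-1])
s=bot.observe();print(s['time'],s['eef_pos'])
E
```

```text
top mug 188 [0.6214 0.0757 0.0316] 0.08
top esp 126 [ 0.613  -0.2776  0.0209] 0.0597
top sugar 271 [ 0.4564  0.3415 54.7748 55.1718 36.1763] 0.0576
top caddy 286 [ 0.4405 -0.1271 45.7812 96.1806 13.6566] 0.0582
scene mug 162 [0.6236 0.0737 0.0317] 0.0795
scene esp 127 [ 0.6149 -0.2803  0.0209] 0.0603
scene sugar 142 [ 0.4576  0.3402 54.8144 60.7857 36.1935] 0.0571
scene caddy 257 [ 0.4414 -0.1286 47.191  98.0385 13.7069] 0.0579
44.85 [0.19657963 0.52204994 0.17724409]
```

View pics/g_scene.png

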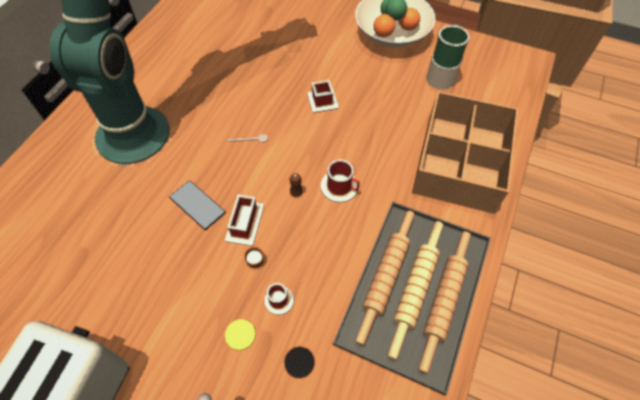

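All four pieces stand upright and centred within about 1 mm: mug (340,178), espresso cup (278,297), sugar pot (322,95) and caddy (244,218). The mill (296,184) and tea-light (254,258) are where they were. I'll hand it in.

```bash
python3 -c "
from plant import bot
print(bot.finish_job())"
```

```text
the job is handed in; nothing more can be done
None
```

The job is handed in: all four red pieces stand upright on their matching white coasters, within about 1 mm of centre by the top camera with the pot and caddy sides parallel to their inlays, and the mill and tea-light were not moved (44.9 s on the clock).

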